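Dust off a slide press, drop its cover over the hidden pins and hold it pressed

TASK

Clear the dust from the slide press: push the red nozzle cap of the air duster fully down and let it spring back up. Then pick up the blue cover by its grip, work it over the press until its sockets drop over the two locating pins hidden beneath it, and press it down on the sprung pad as far as it goes. Finish while still holding the cover pressed down, and leave the film can, the pin jar and the marker alone.

Things in the scene. Friction and masses are not known exactly. Their poses are not given: they have to be found in the camera images.
- nozzle_top (a point): Centre of the flat top (26 mm across) of the red nozzle cap on the white air-duster can (44 mm across, in a fixed dark foot 60 mm across). The top stands 106 mm above the desk. Its short spout points roughly at the press.
- nozzle (a joint): Travel of the nozzle cap: 0 m up, 0.005 m fully down (straight down, sprung: about 2 N to start, 5.6 N fully down; it returns by itself).
- cover_grip (a point): Middle of the cover's grip, 48 mm above the cover's underside, on its centre line. The grip is an upright aluminium rib on top of the blue cover, 16 mm thick in x, 60 mm long in y, reaching from 26 to 61 mm above the underside; pinch it across x at this height.
- cover: Loose blue cover block, 60 mm in x, 106 mm in y, 26 mm thick, about 0.3 kg, lying upright on the desk at the start; origin at the middle of its underside. In the underside, 35 mm either side of the middle along y, are two blind sockets 20 mm deep (one round, 13 mm; one slot, 13 mm in x, 16 mm in y). It fits either way round.
- jig: Fixed slide press: aluminium base 92 mm in x, 132 mm in y, its top 20 mm above the desk; origin at the middle of its underside. Two steel dowel pins of 10 mm diameter stand 35 mm either side of the middle along y, their tips 42 mm above the desk, tapered to 5 mm over the last 5 mm. Between them is a black sprung pad, 82 x 46 mm, with a glass slide.
- press_seat (a point): Half-way between the two pins, at the top of the raised pad, 30 mm above the desk, axes as the press; fixed, it does not sink with the pad. cover_grip is 60 mm above it when the cover rests on the pin tips, 48 mm once the cover has dropped on and lies on the raised pad, 43 mm when pressed fully down.
- pad (a joint): Downward travel of the sprung pad: 0 m raised, 0.005 m fully pressed down (about 4 N to start, 10 N fully down; the cover's weight of 3 N alone does not move it).
- film_can_mid (a point): Bystander: black film can with grey lid, 34 mm across, 53 mm high, upright; the point is 26 mm above its underside.
- pin_jar_mid (a point): Bystander: clear pin jar with white lid, 48 mm across, 46 mm high, upright; the point is 23 mm above its underside.
- marker_blue: Bystander: blue marker lying flat, 128 mm long in its x, 13 mm thick; origin at the middle of its underside.

How it is judged:
By the outcome, as a careful person would: the job done as asked, in the order asked, and still so for the second after the job is handed in, while the arm keeps its last pose, push and grip.
It also fails if it takes over 54 s, if anything falls off the work surface, if the arm or the gripper's body presses on something with over 40 N, if the wrist force passes 120 N, or if a joint passes its speed limit or range.

ROBOT

A 6-joint arm with a two-finger parallel gripper is mounted at the origin on a cart in front of the work surface, level with it; the furniture and walls round the work are solid. World frame = base frame: x ahead of the robot, y to its left, z up, the work surface at z = 0. Lengths are in m, angles in rad, forces in N, time in s.
With the tool pointing down it reaches from about 0.35 to 0.975 m from the base axis. Payload 4.9 kg.
Tool frame: the origin (TCP) lies at the very end of the fingers, on their centre line; the grasp point (between the pads) lies 19 mm behind it; z points along the fingers, y is the line along which they close (so a half turn about z gives the same grasp; the last joint's range is limited). The gripper opens to 85 mm and grips with 20 to 120 N. Pads are 22 mm wide; open, the fingers measure 114 mm over their backs; the gripper's body (76 mm by 85 mm) begins 54 mm behind the grasp point. The pads swing forward as they close: fully open they stand 13 mm farther back than shut.
Start: joints at [-1.276, 0.053, 1.613, -0, 1.476, -0.119], TCP at [0.251, -0.572, 0.231] pointing down, gripper open.
Joint ranges: [-3.01, 3.01], [-1.01, 2.22], [0.06, 2.58], [-1.02, 4.17], [0.09, 2.62], [-3.14, 3.14]. Speed limits (rad/s): [2.57, 2.57, 3.14, 3.14, 3.14, 3.14].

INTERFACE

Orientations are given as a unit quaternion [w, x, y, z].
In Python, from plant import manip, vision, order gives the robot as it stands.
- The arm moves only by the tool play_rows, never from a script. Its argument "steps" is a list that holds one entry, the list of rows, each a list of 6 numbers: the shift along the tool's x, y, z in mm, then the turn, a rotation vector about the tool's x, y, z in degrees. A call has 1 to 12 rows; each row is the pose to reach, as a shift and turn from the pose commanded when the call began, along the tool's axes at that moment; what a row does not reach only later rows make up. A row lasts 1/12 s, in which the tool goes at most 41.7 mm and 7.16 degrees, less where a joint would pass 70% of its speed; a pose out of reach is approached as far as the arm can. A call with a gripper value outside its range is refused whole. "claw" is the gripper's target within -1 to 1 (fully open at 1, half-way at 0, shut at -1), set as the call begins (left out, the last holds). The fingers move at their own pace and stop on an object; the grip force is fixed at half the most. Time passes only in rows, so rows that repeat a pose let the fingers close. It gives the time, the measured TCP pose, the force, the opening and the grip force at its end, in the units of the state.
- manip.state(): the state, without advancing time (a new reading comes with each control period).
- vision.grab_frame(name): name is "scene" or "top" or "wrist"; returns (picture, depth): 480x640x3 uint8, blue, green, red; 480x640 float32, m along the optical axis (not along the pixel's ray), 0 where there is no reading.
- vision.camera_info(name): a dict with "K" (3x3 intrinsics, pixels), "eye" and "orientation" of the camera in the world; the wrist camera has in their place "T_tool_cam" (4x4, takes a point from camera to tool coordinates, whose origin is the TCP and whose axes are the flange's). Camera axes: x right, y down, z forward; pixel columns grow to the right and rows downward; lengths in m; the calibration is good to about 2 mm. A picture is of the moment at which its call begins: read the wrist's pose just before it. camera_info takes no time and is no camera call.
- order.job_done(): hands the job in; it is judged then, once.
The state is a dict: "time": time; "joint_pos": joint angles; "joint_vel": joint speeds; "joint_efforts": joint torques, N m; "tool_pos": TCP position; "tool_rot": TCP orientation; "contact_force": force on the tool from outside, world axes, zero at the start; "ft_torque": the same for the moment, N m; "gripper_width": opening from 0.0 (shut) to 1.0 (fully open); "grasp_force": force on a finger pad.
Only numpy, scipy, OpenCV 4.12 (cv2) and the standard library are available. Lean on these libraries where they do the work, as an engineer would, in place of code of your own. Each camera call takes 0.05 s, during which the arm holds its last target. There are 200 camera calls.

## Working session

There is one attempt and no reset: what is moved stays moved. The work goes in short steps, Python scripts to look and compute and a tool call to move; the robot and the scene stay as the last step left them, time stands still between calls to the robot, and variables do not carry over. Pictures are saved under pics/ and viewed, at most 10 in all, crops included, and the job is handed in when it is done.

Besides the shell and the picture viewer there is one more tool, called after "Call:" by a JSON object that holds its "fn" and its "kwargs". play_rows: Moves the arm, as the interface text tells. Its arguments: {"type":"object","properties":{"steps":{"type":"array"},"claw":{"type":"number"}},"required":["steps"]}

```bash
mkdir -p pics
cat > h.py <<'E'
import numpy as np, cv2
from scipy.spatial.transform import Rotation as R
from plant import manip, vision, order
def q2R(q): return R.from_quat([q[1],q[2],q[3],q[0]]).as_matrix()
def cam(name, st=None):
    i=vision.camera_info(name); K=np.array(i["K"])
    if name=="wrist":
        T=np.array(i["T_tool_cam"]); Rt=q2R(st["tool_rot"])
        return K, Rt@T[:3,:3], Rt@T[:3,3]+np.array(st["tool_pos"])
    o=np.array(i["orientation"]); 
    return K, (q2R(o) if o.size==4 else o.reshape(3,3)), np.array(i["eye"])
def cloud(name, d, st=None):
    K,Rc,t=cam(name,st); v,u=np.mgrid[:480,:640]
    P=np.stack([(u-K[0,2])/K[0,0]*d,(v-K[1,2])/K[1,1]*d,d],-1)
    W=P@Rc.T+t; W[d==0]=np.nan; return W
def grab(name,fn):
    st=manip.state(); p,d=vision.grab_frame(name); cv2.imwrite(f"pics/{fn}.png",p)
    W=cloud(name,d,st); np.save(f"pics/{fn}.npy",W); return p,W,st
def tool(st,pw): # world target -> shift in tool mm
    return (q2R(st["tool_rot"]).T@(np.array(pw)-np.array(st["tool_pos"])))*1000
E
python3 - <<'E'
from h import *
p1,W1,s=grab("top","top"); p2,W2,s=grab("scene","scene")
cv2.imwrite("pics/both.png",cv2.resize(np.vstack([p1,p2]),(450,600)) if 0 else np.hstack([cv2.resize(p1,(400,300)),cv2.resize(p2,(400,300))]))
print(s["tool_pos"],s["tool_rot"],s["time"],s["gripper_width"]); print(vision.camera_info("top")); print(vision.camera_info("wrist"))
E
```

```text
[ 0.25112733 -0.57163359  0.23007122] [-1.03636226e-03  9.78669243e-01  2.05439599e-01 -9.48327235e-05] 0.05 1.0006548051490818
{'K': array([[578.45883404,   0.        , 325.83162037],
       [  0.        , 578.45883404, 248.77807154],
       [  0.        ,   0.        ,   1.        ]]), 'eye': array([0.47645585, 0.117687  , 1.03574873]), 'orientation': array([ 0.03914075, -0.70489858,  0.70576374, -0.05902146])}
{'K': array([[336.82038327,   0.        , 319.8581716 ],
       [  0.        , 336.82038327, 239.86645939],
       [  0.        ,   0.        ,   1.        ]]), 'T_tool_cam': array([[-6.60558323e-04, -9.64428785e-01, -2.64341980e-01,
         6.57883424e-02],
       [ 9.99999782e-01, -6.40439819e-04, -1.62288195e-04,
         7.58229922e-04],
       [-1.27797237e-05, -2.64342030e-01,  9.64428997e-01,
        -1.42747520e-01],
       [ 0.00000000e+00,  0.00000000e+00,  0.00000000e+00,
         1.00000000e+00]])}
```

View pics/top.png

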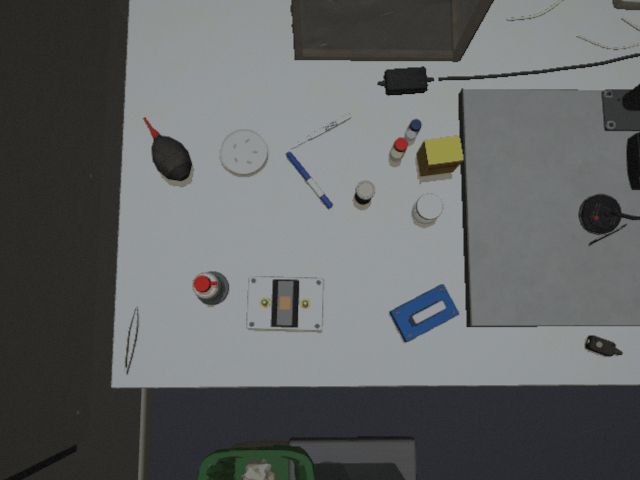

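View pics/scene.png

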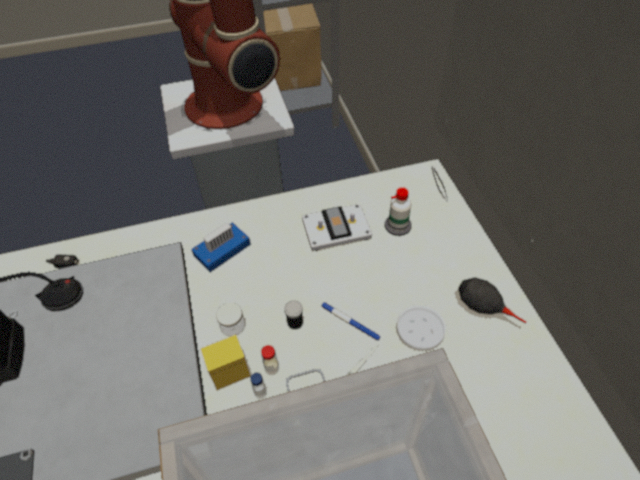

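The top view shows the red nozzle at about (205,284), the press centre at (285,303) and the cover at (425,312). The film can is at (364,192), the jar at (428,208) and the marker at (310,180). Next I'll measure these.

```bash
python3 - <<'E'
from h import *
p=cv2.imread("pics/top.png"); W=np.load("pics/top.npy"); hsv=cv2.cvtColor(p,cv2.COLOR_BGR2HSV)
print("desk z",W[340:360,340:380,2].mean())
def box(m,u0,u1,v0,v1):
    k=np.zeros_like(m); k[v0:v1,u0:u1]=m[v0:v1,u0:u1]; return k
h,s,v=cv2.split(hsv)
K,Rc,t=cam("top")
def ray(u,vv,z):
    d=Rc@np.linalg.inv(K)@[u,vv,1]; return t+d*(z-t[2])/d[2]
red=box(((h<8)|(h>172))&(s>150)&(v>90),185,225,265,305)
vs,us=np.nonzero(red); print("red",us.mean(),vs.mean(),us.min(),us.max(),vs.min(),vs.max(),"z",np.nanmax(W[red][:,2]), "pos",ray(us.mean(),vs.mean(),.106)); 
top=red&(W[...,2]>.1); print(np.nanmean(W[top],0),top.sum())
blue=box((h>95)&(h<130)&(s>120),380,470,275,350)
pw=np.array([ray(a,b,.026)[:2] for b,a in np.argwhere(blue)])
r=cv2.minAreaRect((pw*1000).astype(np.float32)); print("cover",r,"z",np.nanmedian(W[blue][:,2]))
rib=box((W[...,2]>.045),380,470,275,350); print("rib",np.nanmean(W[rib],0),rib.sum()); 
print(cv2.minAreaRect((W[rib][:,:2]*1000).astype(np.float32)))
j=box((W[...,2]>.012)&(W[...,2]<.05),240,330,265,340); pj=np.array([ray(a,b,.02)[:2] for b,a in np.argwhere(j)])
print("jig",cv2.minAreaRect((pj*1000).astype(np.float32)))
for n,a in dict(film=(350,380,175,212),jar=(410,445,190,226)).items():
    k=box(W[...,2]>.035,*a); print(n,np.nanmean(W[k],0))
yel=box((h>18)&(h<35)&(s>90),250,320,285,320); n,l,st,c=cv2.connectedComponentsWithStats(yel.astype(np.uint8)); 
for i in range(1,n):
    if st[i,4]>8: print("pin",c[i],st[i,4],ray(*c[i],.03))
E
python3 -c "
import cv2;p=cv2.imread('pics/top.png')[255:355,180:480];cv2.imwrite('pics/c.png',cv2.resize(p,(800,267),interpolation=cv2.INTER_CUBIC))"
```

```text
desk z nan
red 202.6082949308756 283.35483870967744 194 216 276 291 z 0.11004813000346336 pos [0.5504636  0.28875031 0.106     ]
[0.55050371 0.2901151  0.10558728] 200
cover ((505.6047058105469, -82.21073150634766), (58.5735969543457, 106.43035125732422), 27.22153663635254) z 0.026198120129045543
rib [ 0.50617267 -0.08143121  0.06017744] 371
((506.40277099609375, -82.78913116455078), (17.3391170501709, 60.17496109008789), 27.073400497436523)
jig ((523.4498901367188, 161.21920776367188), (131.62266540527344, 91.67227935791016), 88.27254486083984)
film [0.71794846 0.02163063 0.0520388 ]
jar [ 0.69058632 -0.09115078  0.04540729]
pin [265.06382979 302.23404255] 47 [0.5237272  0.19450253 0.03      ]
pin [304.75       303.45833333] 48 [0.52148617 0.12593171 0.03      ]
```

View pics/c.png

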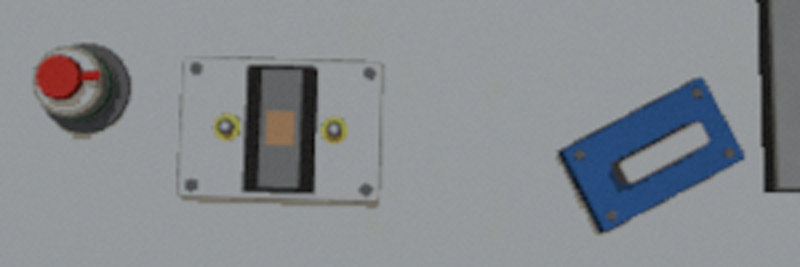

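Sizes and heights match the given values: nozzle (0.550,0.290), cover (0.506,-0.082) at yaw 27.1°, press (0.523,0.161) at yaw -1.8°. I'll work out the move to a point above the nozzle.

```bash
cat >> h.py <<'E'
def plan(p,yh): # target pos, heading (deg) of tool y, tool straight down
    st=manip.state(); Rt=q2R(st["tool_rot"]); a=np.radians(yh); y=np.array([np.cos(a),np.sin(a),0]); z=np.array([0,0,-1.]); G=np.stack([np.cross(y,z),y,z],1)
    print("shift",tool(st,p).round(1),"turn",np.degrees(R.from_matrix(Rt.T@G).as_rotvec()).round(2))
E
python3 -c "
from h import *
plan([.5503,.2898,.150],0)"
```

```text
shift [ 620.3 -668.4   81.6] turn [ -0.09  -0.07 -66.29]
```

Call:
{"fn": "play_rows", "kwargs": {"steps": [[[310,-334,20,0,0,-66.3],[310,-334,20,0,0,-66.3],[310,-334,20,0,0,-66.3],[310,-334,20,0,0,-66.3],[310,-334,20,0,0,-66.3],[310,-334,20,0,0,-66.3],[310,-334,20,0,0,-66.3],[310,-334,20,0,0,-66.3],[310,-334,20,0,0,-66.3],[310,-334,20,0,0,-66.3],[310,-334,20,0,0,-66.3],[310,-334,20,0,0,-66.3]]], "claw": -1}}

```text
time: 1.1
tool_pos: [0.4017, -0.1359, 0.2104]
tool_rot: [-0.001, 0.704, 0.71, 0.001]
contact_force: [0.2, 0.3, 0.3]
gripper_width: -0.001
grasp_force: 0.0
```

```bash
python3 -c "
from h import *
plan([.5503,.2898,.150],0); s=manip.state(); print(s['time'],s['tool_pos'],s['joint_pos'])"
```

```text
shift [424.2 152.3  61.8] turn [ 0.   -0.18  0.5 ]
1.1 [ 0.40174571 -0.13594027  0.21043286] [-0.50400969 -0.44928556  2.08016772  0.00280536  1.51220159 -0.51291886]
```

Call:
{"fn": "play_rows", "kwargs": {"steps": [[[424,152,40,0,0,0],[424,152,40,0,0,0],[424,152,40,0,0,0],[424,152,40,0,0,0],[424,152,40,0,0,0],[424,152,40,0,0,0],[424,152,40,0,0,0],[424,152,40,0,0,0],[424,152,40,0,0,0],[424,152,40,0,0,0],[424,152,40,0,0,0],[424,152,40,0,0,0]]]}}

```text
time: 2.1
tool_pos: [0.5532, 0.2866, 0.1692]
tool_rot: [-0.001, 0.706, 0.709, -0.0]
contact_force: [-0.5, -1.3, 0.1]
gripper_width: 0.001
grasp_force: 0.0
```

```bash
python3 -c "
from h import *
plan([.5503,.2898,.106],0)"
```

```text
shift [ 3.1 -2.8 63.2] turn [-0.11 -0.07  0.26]
```

Call:
{"fn": "play_rows", "kwargs": {"steps": [[[2,-3,30,0,0,0],[2,-3,58,0,0,0],[2,-3,61,0,0,0],[2,-3,64,0,0,0],[2,-3,66,0,0,0],[2,-3,67,0,0,0],[2,-3,68,0,0,0],[2,-3,68,0,0,0],[2,-3,68,0,0,0],[2,-3,68,0,0,0]]]}}

```text
time: 2.93
tool_pos: [0.5508, 0.2841, 0.1046]
tool_rot: [0.001, 0.707, 0.707, 0.001]
contact_force: [0.8, -1.1, 1.9]
gripper_width: 0.001
grasp_force: 1.5
```

Call:
{"fn": "play_rows", "kwargs": {"steps": [[[0,0,-5,0,0,0],[5,0,-5,0,0,0],[5,0,-5,0,0,0],[5,0,0,0,0,0],[5,0,2,0,0,0],[5,0,4,0,0,0],[5,0,5,0,0,0],[5,0,5,0,0,0],[5,0,5,0,0,0]]]}}

```text
time: 3.68
tool_pos: [0.5502, 0.2901, 0.101]
tool_rot: [-0.0, 0.707, 0.707, 0.001]
contact_force: [-5.1, 0.6, 13.1]
gripper_width: 0.004
grasp_force: 6.5
```

Call:
{"fn": "play_rows", "kwargs": {"steps": [[[0,0,1,0,0,0],[0,0,1,0,0,0],[0,0,1,0,0,0]]]}}

```text
time: 3.93
tool_pos: [0.5503, 0.2901, 0.1009]
tool_rot: [-0.0, 0.707, 0.707, 0.001]
contact_force: [-6.8, -2.2, 16.6]
gripper_width: 0.0
grasp_force: 8.4
```

Call:
{"fn": "play_rows", "kwargs": {"steps": [[[0,0,-4,0,0,0],[0,0,-12,0,0,0],[0,0,-40,0,0,0],[0,0,-70,0,0,0],[0,0,-70,0,0,0]]]}}

```text
time: 4.35
tool_pos: [0.5526, 0.2902, 0.1737]
tool_rot: [0.002, 0.707, 0.707, 0.004]
contact_force: [0.7, 0.8, 2.1]
gripper_width: -0.0
grasp_force: 0.0
```

```bash
python3 -c "
from h import *
p,W,s=grab('top','top2')
K,Rc,t=cam('top')
plan([.5062,-.0824,.16],27.1); print(s['tool_pos'], s['time'])"
```

```text
shift [-372.3  -45.6   10.2] turn [  0.36  -0.03 -27.09]
[0.55260819 0.29023889 0.17372378] 4.35
```

The force rose from 13 N to 17 N with only 0.1 mm more travel, so the nozzle was on its stop, and it's now released. Next, the cover.

Call:
{"fn": "play_rows", "kwargs": {"steps": [[[-372,-46,0,0,0,-27],[-372,-46,0,0,0,-27],[-372,-46,0,0,0,-27],[-372,-46,0,0,0,-27],[-372,-46,0,0,0,-27],[-372,-46,0,0,0,-27],[-372,-46,0,0,0,-27],[-372,-46,0,0,0,-27],[-372,-46,0,0,0,-27],[-372,-46,0,0,0,-27],[-372,-46,0,0,0,-27],[-372,-46,0,0,0,-27]]], "claw": 1}}

```text
time: 5.4
tool_pos: [0.5031, -0.0824, 0.166]
tool_rot: [-0.001, 0.523, 0.852, -0.0]
contact_force: [0.2, 0.2, 0.3]
gripper_width: 0.996
grasp_force: 0.0
```

Run:
```python
from h import *
p,W,s=grab('wrist','w1'); print(s['tool_pos'],s['time'])
hsv=cv2.cvtColor(p,cv2.COLOR_BGR2HSV)
rib=(W[...,2]>.05)&(W[...,2]<.066)&(abs(W[...,0]-.506)<.06)&(abs(W[...,1]+.082)<.06)
print(rib.sum(), W[rib].mean(0), cv2.minAreaRect((W[rib&(W[...,2]>.057)][:,:2]*1000).astype(np.float32)), np.median(W[rib][:,2]))
plan([.5062,-.0824,.029],27.1)
```

```text
[ 0.50311295 -0.08241206  0.1660383 ] 5.4
1629 [ 0.5029419  -0.08148534  0.06044366] ((504.0441589355469, -83.43435668945312), (17.013259887695312, 60.19657897949219), 26.52808952331543) 0.06077012971928822
shift [ -2.1   2.4 137.3] turn [-0.06 -0.1  -0.06]
```

View pics/w1.png

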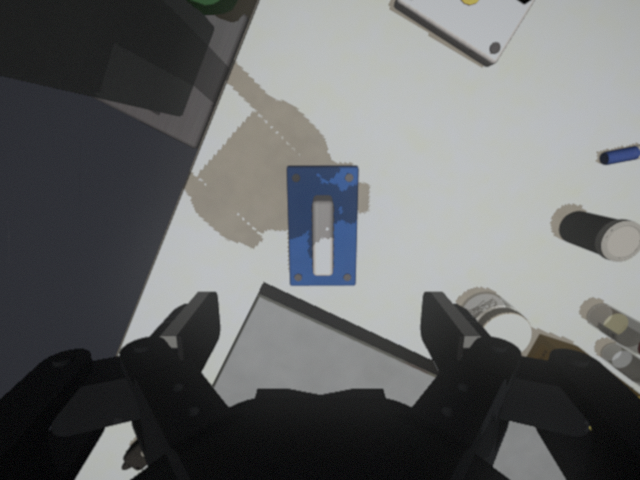

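The wrist view shows the cover square between the fingers, with the rib at (322,235), and the two cameras agree to 2 mm. I'll descend and grip.

Call:
{"fn": "play_rows", "kwargs": {"steps": [[[-2,1,40,0,0,0],[-2,1,80,0,0,0],[-2,1,110,0,0,0],[-2,1,125,0,0,0],[-2,1,133,0,0,0],[-2,1,136,0,0,0],[-2,1,136,0,0,0],[-2,1,136,0,0,0]]]}}

```text
time: 6.12
tool_pos: [0.5069, -0.0838, 0.0327]
tool_rot: [0.001, 0.522, 0.853, 0.0]
contact_force: [0.8, 0.2, 0.5]
gripper_width: 0.998
grasp_force: 0.0
```

Call:
{"fn": "play_rows", "kwargs": {"steps": [[[0,0,0,0,0,0],[0,0,0,0,0,0],[0,0,0,0,0,0],[0,0,0,0,0,0],[0,0,0,0,0,0],[0,0,0,0,0,0],[0,0,0,0,0,0],[0,0,0,0,0,0],[0,0,0,0,0,0],[0,0,0,0,0,0]]], "claw": -1}}

```text
time: 6.95
tool_pos: [0.506, -0.0842, 0.0317]
tool_rot: [0.0, 0.522, 0.853, 0.0]
contact_force: [-0.2, -0.1, 1.5]
gripper_width: 0.173
grasp_force: 59.3
```

Call:
{"fn": "play_rows", "kwargs": {"steps": [[[0,0,-15,0,0,0],[0,0,-45,0,0,0],[0,0,-80,0,0,0],[0,0,-80,0,0,0],[0,0,-80,0,0,0]]]}}

```text
time: 7.37
tool_pos: [0.5067, -0.0845, 0.113]
tool_rot: [0.002, 0.522, 0.853, 0.0]
contact_force: [-0.3, -0.0, -3.2]
gripper_width: 0.176
grasp_force: 59.1
```

Run:
```python
from h import *
p,W,s=grab('wrist','w2'); print(s['tool_pos'],s['time'],s['contact_force'],s['gripper_width'])
Rt=q2R(s['tool_rot']); T=(W-np.array(s['tool_pos']))@Rt*1000
hsv=cv2.cvtColor(p,cv2.COLOR_BGR2HSV); h,sa,v=cv2.split(hsv)
m=(h>95)&(h<130)&(sa>110)&(abs(T[...,0])<90)&(abs(T[...,1])<50)&(abs(T[...,2])<20)
q=T[m]; print(m.sum(),np.median(q[:,2]),q.min(0),q.max(0)); print(cv2.minAreaRect(q[:,:2].astype(np.float32)))
A=np.c_[q[:,:2],np.ones(len(q))]; print(np.linalg.lstsq(A,q[:,2],rcond=None)[0])
plan([.5226,.1605,.112],-1.8)
```

```text
[ 0.50672746 -0.08450905  0.11301293] 7.3667 [-0.31925956 -0.01770167 -3.19612169] 0.17593187174120317
11407 5.556943075638566 [-50.9266975  -30.38310889 -12.00479726] [54.11008604 28.25302266  7.89836575]
((1.5484809875488281, -1.1038532257080078), (105.0662612915039, 58.45712661743164), 0.24874597787857056)
[1.37998820e-03 3.71756303e-04 5.49591558e+00]
shift [209.9 126.6  -1.2] turn [-4.000e-02 -2.000e-02  2.881e+01]
```

View pics/w2.png

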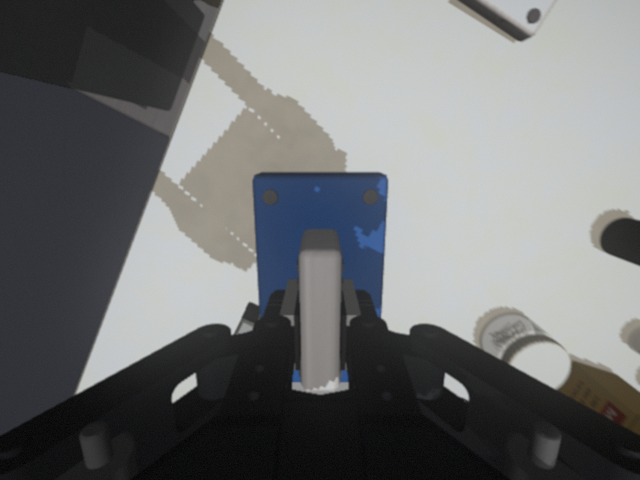

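The cover is held level, with its centre 1.5 mm along tool +x from the TCP. I'll move near the press for a close look.

Call:
{"fn": "play_rows", "kwargs": {"steps": [[[85,63,0,0,0,28.8],[85,63,0,0,0,28.8],[85,63,0,0,0,28.8],[85,63,0,0,0,28.8],[85,63,0,0,0,28.8],[85,63,0,0,0,28.8],[85,63,0,0,0,28.8],[85,63,0,0,0,28.8]]]}}

```text
time: 8.08
tool_pos: [0.522, 0.0201, 0.1096]
tool_rot: [-0.001, 0.718, 0.696, -0.001]
contact_force: [-0.5, -0.1, -2.6]
gripper_width: 0.179
grasp_force: 59.4
```

Run:
```python
from h import *
p,W,s=grab('wrist','w3'); print(s['tool_pos'],s['time'],s['contact_force'],s['gripper_width'])
K,Rc,t=cam('wrist',s)
def ray(u,v,z):
    d=Rc@np.linalg.inv(K)@[u,v,1]; return t+d*(z-t[2])/d[2]
near=(abs(W[...,0]-.523)<.06)&(abs(W[...,1]-.161)<.08)
j=near&(W[...,2]>.014)&(W[...,2]<.027)
j=cv2.morphologyEx(j.astype(np.uint8),cv2.MORPH_OPEN,np.ones((3,3)))>0
pj=np.array([ray(b,a,.02)[:2] for a,b in np.argwhere(j)]); print("jig",cv2.minAreaRect((pj*1000).astype(np.float32)))
hsv=cv2.cvtColor(p,cv2.COLOR_BGR2HSV); h,sa,v=cv2.split(hsv)
y=((h>18)&(h<35)&(sa>90)&near).astype(np.uint8); n,l,st,c=cv2.connectedComponentsWithStats(y)
for i in range(1,n):
    if st[i,4]>15: print("ring",c[i],st[i],ray(*c[i],.02))
hi=(near&(W[...,2]>.034)&(W[...,2]<.05)).astype(np.uint8); n,l,st,c=cv2.connectedComponentsWithStats(hi)
for i in range(1,n):
    if st[i,4]>5: print("tip",c[i],st[i],np.nanmean(W[l==i],0))
plan([.5226,.1605,.112],-1.8)
```

```text
[0.52203648 0.02009165 0.10959907] 8.0833 [-0.47574387 -0.06381206 -2.63642589] 0.17937146992848435
jig ((520.5980224609375, 133.13824462890625), (75.99937438964844, 90.85325622558594), 88.19095611572266)
ring [314.01438849  85.40647482] [301  69  26  28 278] [0.52065675 0.12398533 0.02      ]
tip [312.84860558  76.54581673] [305  67  17  20 251] [0.52043676 0.12543533 0.03980075]
shift [140.5  -4.1  -1.9] turn [-0.12 -0.01  0.01]
```

View pics/w3.png

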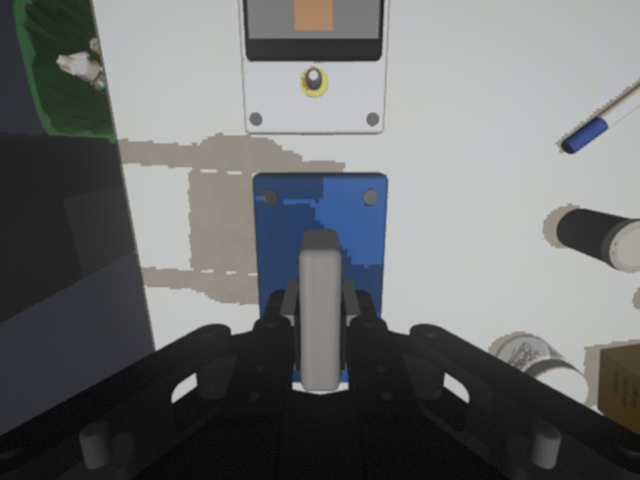

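The wrist view shows the near pin at (313,76) with a tip height of 40 mm. Correcting for the wrist camera's known 1.2 mm bias, the press centre is (0.5227,0.1604). I'll move the cover over it.

Call:
{"fn": "play_rows", "kwargs": {"steps": [[[139,-4,-2,0,0,0],[139,-4,-2,0,0,0],[139,-4,-2,0,0,0],[139,-4,-2,0,0,0],[139,-4,-2,0,0,0],[139,-4,-2,0,0,0],[139,-4,-2,0,0,0]]]}}

```text
time: 8.72
tool_pos: [0.5234, 0.1584, 0.1129]
tool_rot: [0.0, 0.718, 0.696, -0.0]
contact_force: [-0.3, -0.4, -2.8]
gripper_width: 0.179
grasp_force: 59.5
```

```bash
python3 -c "
from h import *
plan([.52265,.1588,.078],-1.8);print(manip.state()['tool_pos'])"
```

```text
shift [ 0.4 -0.7 34.9] turn [-0.03  0.04 -0.02]
[0.52338671 0.15838742 0.11293377]
```

Call:
{"fn": "play_rows", "kwargs": {"steps": [[[0,-1,20,0,0,0],[0,-1,33,0,0,0],[0,-1,36,0,0,0],[0,-1,38,0,0,0],[0,-1,40,0,0,0],[0,-1,42,0,0,0],[0,-1,44,0,0,0],[0,-1,44,0,0,0]]]}}

```text
time: 9.38
tool_pos: [0.5227, 0.1593, 0.0694]
tool_rot: [0.0, 0.718, 0.696, 0.0]
contact_force: [-0.5, -0.3, -2.8]
gripper_width: 0.176
grasp_force: 59.2
```

Already 4 mm below pin-tip level with no contact force, so the pins are in the sockets. Continuing down.

Call:
{"fn": "play_rows", "kwargs": {"steps": [[[0,0,2,0,0,0],[0,0,4,0,0,0],[0,0,6,0,0,0],[0,0,8,0,0,0],[0,0,8,0,0,0],[0,0,8,0,0,0]]]}}

```text
time: 9.88
tool_pos: [0.5226, 0.1594, 0.0616]
tool_rot: [-0.0, 0.718, 0.696, -0.0]
contact_force: [-1.1, 0.1, 1.0]
gripper_width: 0.179
grasp_force: 59.8
```

Call:
{"fn": "play_rows", "kwargs": {"steps": [[[0,0,2,0,0,0],[0,0,3,0,0,0],[0,0,4,0,0,0],[0,0,5,0,0,0],[0,0,6,0,0,0],[0,0,6,0,0,0],[0,0,6,0,0,0]]]}}

```text
time: 10.47
tool_pos: [0.5228, 0.1594, 0.0566]
tool_rot: [0.0, 0.718, 0.696, 0.0]
contact_force: [-4.4, -1.0, 9.9]
gripper_width: 0.176
grasp_force: 61.1
```

Call:
{"fn": "play_rows", "kwargs": {"steps": [[[0,0,1,0,0,0],[0,0,2,0,0,0],[0,0,2,0,0,0],[0,0,2,0,0,0],[0,0,2,0,0,0],[0,0,2,0,0,0]]]}}

```text
time: 10.97
tool_pos: [0.523, 0.1595, 0.0565]
tool_rot: [-0.0, 0.718, 0.696, -0.0]
contact_force: [-10.1, -2.0, 19.5]
gripper_width: 0.178
grasp_force: 62.6
```

Run:
```python
from h import *
p,W,s=grab('wrist','w4'); print(s['tool_pos'],s['contact_force'])
T=(W-np.array(s['tool_pos']))@q2R(s['tool_rot'])*1000
h,sa,v=cv2.split(cv2.cvtColor(p,cv2.COLOR_BGR2HSV))
m=(h>95)&(h<130)&(sa>110)&(abs(T[...,0])<90)&(abs(T[...,1])<50)&(abs(T[...,2])<20)
q=T[m]; print(np.median(q[:,2]),np.median(W[m][:,2]),cv2.minAreaRect(q[:,:2].astype(np.float32)))
t=cv2.imread('pics/top.png'); t2=cv2.imread('pics/top2.png')
p3,W3,_=grab('top','top3')
for n in('top','top3'):
    w=np.load(f'pics/{n}.npy')[175:226]
    print([np.nanmean(w[:,a:b][w[:,a:b,2]>.035],0).round(4) for a,b in((350,380),(410,445))], np.nanmax(np.load(f'pics/{n}.npy')[276:291,194:210,2]))
```

```text
[0.52297626 0.15949175 0.05652386] [-10.10519975  -2.00830613  19.52700261]
5.543244161370392 0.05097189618875954 ((1.2069778442382812, -0.6116962432861328), (105.12406921386719, 59.53733825683594), 0.15096141397953033)
[array([0.7179, 0.0216, 0.052 ]), array([ 0.6906, -0.0912,  0.0454])] 0.11004813000346336
[array([0.7181, 0.0217, 0.0524]), array([ 0.6906, -0.0913,  0.0454])] 0.1107474552045612
```

The cover's top is at 51.0 mm, the fully pressed height. It hasn't slipped in the grip, the nozzle is back up, and the film can and jar haven't moved. Handing in.

```bash
python3 -c "
from h import *
print(order.job_done())"
```

```text
the job is handed in; nothing more can be done
None
```

The job is handed in: I pushed the nozzle fully down and it sprang back up, then fitted the cover over both pins and finished holding it fully pressed down at about 20 N, at roughly 11 s of the 54 s limit. The film can and pin jar measured unmoved; I didn't re-measure the marker, but the arm never went near it.

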